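# Close the food canister and take its lid temperature

## Task

Screw the lid of the tallest of the three steel canisters fully tight (clockwise seen from above, until it stops), then take the black-handled surface probe out of its stand and hold it upright on the bare metal disc in the middle of that lid, foot wholly on the disc, pressing gently so that its sprung foot is pushed in about half of its travel. Leave the shaker, squeeze bottle, bowl, spoon and cup around them where they are, and finish while still holding the probe pressed there: do not let go of it or put it down.

Things in the scene. Friction and masses are not known exactly. Their poses are not given: they have to be found in the camera images.
- canister: Tallest of three round steel canisters, all fixed to the table: 82 mm across, 94 mm rubber foot, 100 mm high to the shoulder on which its lid sits, 136 mm over all. The other two are 84 mm high or less, 115 mm or more away between centres. Origin under its centre, z up; yaw is irrelevant. A small stop on the shoulder meets a small tab at the foot of the lid when tight.
- lid (a joint): Turn of the canister's lid about its upright axis, in rad: grows clockwise seen from above, starts between 0.1 and 0.5 (loose), and is fully tight against the stop at 1.3. The lid stays where it is left (about 0.12 N m of friction) and does not rise or sink.
- lid_grip (a point): Point on the axis of the lid, at a good height to grip: 12 mm below the rim of its flat top. The lid is a ribbed grey plastic cylinder 60 mm across (62 mm over the ribs) and 34 mm high; its lowest 6 mm carries the small tab.
- spot (a point): The marked spot: centre of the upper face of the bare metal disc, 28 mm across and 2 mm thick, in the middle of the lid's top (14 mm above lid_grip); z up.
- stand: White plastic block, 74 mm square and 85 mm high, fixed, with an upright hole 20 mm across through its middle in which the probe hangs. Origin at the centre of its underside, sides along its x and y, z up.
- probe: Surface probe (0.15 kg), loose, hanging upright in the stand: black handle 24 mm square, 74 mm high, on a flange 34 mm square, 6 mm thick, that rests on the stand (handle top 80 mm above its underside); below it a steel stem 12 mm across, 45 mm long, and the sprung foot. Origin: centre of the flange's underside; z up along the probe; handle faces across x and y.
- probe_center (a point): Point on the probe's axis, 45 mm above the underside of the flange: the middle of the handle, a good place to grip (handle top is 35 mm higher). Axes as for the probe.
- foot (a point): Centre of the underside of the probe's flat round foot, 14 mm across, 70 mm below the flange's underside (115 mm below probe_center) when not pressed; it moves with the foot. Axes as for the probe.
- tip (a joint): How far the sprung foot is pushed into the stem, in m: 0 free, 0.012 fully in. The spring needs 0.5 N to start and 0.5 N more for each mm (3.5 N at half travel).
- pepper: Bystander: clear shaker, 42 mm across, 85 mm high, loose. Origin under its centre.
- sauce: Bystander: white squeeze bottle, 58 mm across, 170 mm high, loose. Origin under its centre.
- bowl: Bystander: steel bowl, 116 mm across, 50 mm high, loose. Origin under its centre.
- spoon: Bystander: steel spoon lying flat along its x, loose.
- cup: Bystander: steel cup, 72 mm across, 75 mm high, loose. Origin under its centre.

How it is judged (in metres and radians):
On the way, in this order (a step that is already met when the one before it is completed fails the run):
1. the lid is tight while the probe still hangs in its stand (value of joint lid above 1.2 rad and distance of probe_center from where it was at the start of the episode below 0.015 m), for 0.2 s.
2. the probe is lifted clear out of its stand, in the fingers (height (world z) of foot above 0.09 m and contact force between the fingers and probe above 1 N), for 0.2 s.
At the end, for the whole second after the job is handed in: Lid within 0.1 rad of its stop; probe gripped, clear of the stand, at rest, within 0.14 rad of upright; foot centre within 7.5 mm of the disc centre, pushed in 3 to 9.5 mm (of 12), 1 to 8 N on the canister; kept through the last second (value of joint lid above 1.2 rad and horizontal distance between foot and spot below 0.0075 m and distance between foot and spot below 0.009 m and angle between probe_center's own z axis and vertical below 0.14 rad and height (world z) of probe_center above 0.2 m and value of joint tip between 0.003 and 0.0095 m and contact force between probe and canister between 1 and 8 N and contact force between the fingers and probe above 2 N and contact force between probe and stand below 0.1 N and linear speed of probe below 0.02 m/s); the arm keeps its last pose, push and grip.
It fails at once if the probe is pressed hard on the canister (over 15 N) (contact force between probe and canister above 15 N).
It fails at once if another kitchen thing is pushed away by more than 40 mm (distance of any of pepper, sauce, bowl, spoon, cup from where it was at the start of the episode above 0.04 m).
It also fails if it takes over 59 s, if anything falls off the work surface, if the arm or the gripper's body presses on something with over 40 N, if the wrist force passes 120 N, or if a joint passes its speed limit or range.

## Robot

A 7-joint arm with a two-finger parallel gripper is mounted at the origin on the work surface. World frame = base frame: x ahead of the robot, y to its left, z up, the work surface at z = 0. Lengths are in mm, angles in rad, forces in N, time in s.
With the tool pointing down it reaches from about 425 to 875 mm from the base axis. Payload 8.4 kg.
Tool frame: the origin (TCP) lies between the finger pads; the fingertips stand env.tips_ahead ahead of it and the grasp point (between the pads) lies 6 mm ahead of it (env.tips_ahead is the distance from the TCP to the fingertips, in mm); y points along the fingers, z is the direction in which the jaws open and shut, and the axes are right-handed (so a half turn about y gives the same grasp; the last joint's range is limited). The gripper opens to 85 mm and grips with 20 to 120 N. Pads are 22 mm wide; open, the fingers measure 114 mm over their backs; the gripper's body (76 mm by 85 mm) begins 54 mm behind the grasp point. The pads swing forward as they close: fully open they stand 13 mm farther back than shut.
Start: joints at [-1.447, 0.333, 0.04, 1.465, -0.013, 1.343, -0.059], TCP at [143.629, 633.905, 256.308] pointing down, gripper open.
Joint ranges: [-2.58, 2.58], [-0.38, 2.09], [-1.3, 1.39], [0.25, 2.4], [-1.5, 4.64], [0.08, 2.09], [-2.65, 2.65]. Speed limits (rad/s): [2.22, 2.22, 2.79, 2.79, 3.14, 3.14, 3.14].

## Interface

Orientations are given as a unit quaternion [x, y, z, w].
In Python, from rig import get_state, cams, env gives the robot as it stands.
- The arm moves only by the tool play_rows, never from a script. Its arguments are lists of equal length, an entry for each row: "offset": the shift along the tool's x, y, z in units of 1 m (1.0 is 1 m), a list of three; "turn": the turn about the tool's y in units of 360 degrees (1.0 is 360 degrees). In form: {"offset": [[tx, ty, tz], ...], "turn": [turn, ...]}. A call has 1 to 10 rows; each row is the pose to reach, as a shift and turn from the pose measured when the call began, along the tool's axes at that moment, turning the shorter way round; what a row does not reach only later rows make up. A row lasts 1/10 s, in which the tool goes at most 50 mm and 8.59 degrees, less where a joint would pass 70% of its speed; a pose out of reach is approached as far as the arm can. A call with a number of a shift or a turn outside -1 to 1 is refused whole. A call with a gripper value outside its range is refused whole. "claw" is the opening in per cent of the stroke, from 0 (shut) to 100 (fully open), set as the call begins (left out, the last holds). The fingers move at their own pace and stop on an object; "newtons" is the grip in N (left out, the last holds). Time passes only in rows, so rows that repeat a pose let the fingers close. It gives the time, the measured TCP pose, the force and the opening at its end, in the units of the state.
- get_state(): the state, without advancing time (a new reading comes with each control period).
- cams.camera(name): name is "scene" or "side" or "wrist"; returns a dict with "pixels" (480x640x3 uint8, red, green, blue), "K" (3x3 intrinsics, pixels), "position" and "orientation" of the camera in the world. Camera axes: x right, y up, looking along -z (the intrinsics and any distortion apply to the point x, -y, -z); pixel columns grow to the right and rows downward; lengths in mm; the calibration is good to about 2 mm. The wrist camera is an equidistant fisheye: a pixel r from the principal point sees the ray r / f radians off the axis. A picture is of the moment at which its call begins. There is no depth.
- env.hand_in(): hands the job in, once; it reports no verdict.
The state is a dict: "t": time; "qpos": joint angles; "joint_velocities": joint speeds; "joint_efforts": joint torques, N m; "position": TCP position; "tcp_rot": TCP orientation; "ft_force": force on the tool from outside, world axes, zero at the start; "wrist_torque": the same for the moment, N m; "opening": opening from 0.0 (shut) to 1.0 (fully open).
Only numpy, scipy, OpenCV 4.12 (cv2) and the standard library are available. Lean on these libraries where they do the work, as an engineer would, in place of code of your own. Each camera call takes 0.05 s, during which the arm holds its last target.

## Working session

There is one attempt and no reset: what is moved stays moved. The work goes in short steps, Python scripts to look and compute and a tool call to move; the robot and the scene stay as the last step left them, time stands still between calls to the robot, and variables do not carry over. Pictures are saved under pics/ and viewed, and the job is handed in when it is done.

Besides the shell and the picture viewer there is one more tool, called after "Call:" in YAML: its name, and indented under it one key for each argument. play_rows: Moves the arm, as the interface text tells. Its arguments: {"type":"object","properties":{"offset":{"type":"array","items":{"type":"array","items":{"type":"number"}}},"turn":{"type":"array","items":{"type":"number"}},"claw":{"type":"number"},"newtons":{"type":"number"}},"required":["offset","turn"]}

```bash
ls; mkdir -p pics; python3 - <<'E'
from rig import get_state,cams,env
import cv2,numpy as np
s=get_state();print(s,env.tips_ahead)
for n in ["scene","side","wrist"]:
    c=cams.camera(n);cv2.imwrite(f"pics/{n}0.png",c["pixels"][:,:,::-1]);np.savez(f"pics/{n}0.npz",**c)
    print(n,c["K"],c["position"],c["orientation"],[k for k in c])
E
```

```text
pics
{'t': 0.0, 'qpos': array([-1.44720672,  0.33389715,  0.03988978,  1.46626825, -0.0133579 ,
        1.34329618, -0.05848611]), 'joint_velocities': array([ 5.93950296e-04, -4.26024338e-04, -1.44629989e-03, -5.80778133e-04,
       -4.83446467e-05, -7.54220001e-04,  1.08055863e-03]), 'joint_efforts': array([ 6.51293112e-05, -6.58560991e+01,  1.36507530e+00, -4.05567133e+01,
        1.67104678e-02,  1.25043205e-02,  3.31983972e-05]), 'position': array([143.57534089, 633.52220557, 255.43183301]), 'tcp_rot': array([ 0.70329055, -0.07861673,  0.07859989, -0.70215659]), 'ft_force': array([-0.72791396, -0.03164142, -0.14630242]), 'wrist_torque': array([-0.01944673,  0.03298503, -0.03112149]), 'opening': 1.0012168318145505} 25.0
scene [[517.62847659   0.         326.00259965]
 [  0.         517.62847659 245.3524909 ]
 [  0.           0.           1.        ]] [1100.91741257 -614.39838613  778.27085475] [0.38502003 0.16251331 0.33767029 0.8434025 ] ['pixels', 'K', 'position', 'orientation']
side [[543.39565449   0.         315.75927572]
 [  0.         543.39565449 252.20354372]
 [  0.           0.           1.        ]] [201.65918063 463.55463972 740.93578238] [-0.10931104  0.34890963  0.88639685 -0.28392568] ['pixels', 'K', 'position', 'orientation']
wrist [[371.64829954   0.         317.97990953]
 [  0.         371.64829954 234.65649201]
 [  0.           0.           1.        ]] [ 76.94311013 649.11063119 373.07528677] [-0.10691798 -0.08475424  0.6191648   0.77331767] ['pixels', 'K', 'position', 'orientation']
```

View pics/scene0.png

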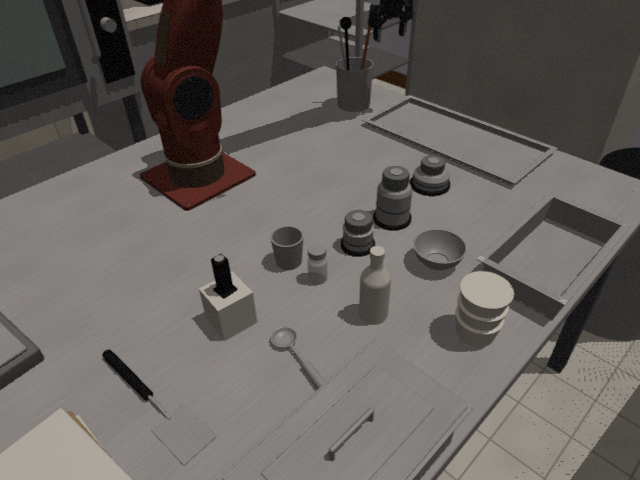

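View pics/side0.png

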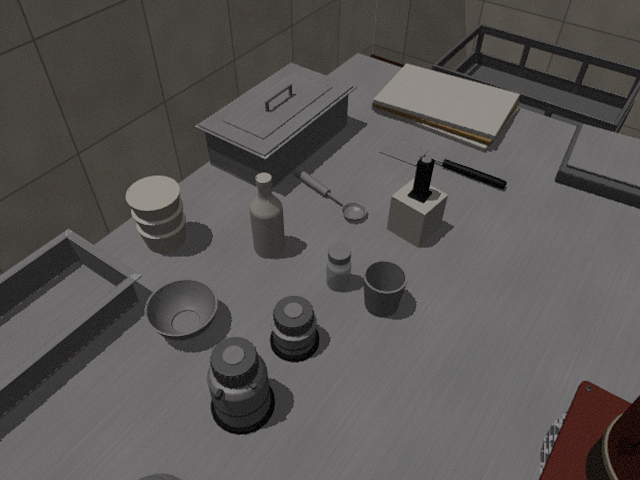

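View pics/wrist0.png

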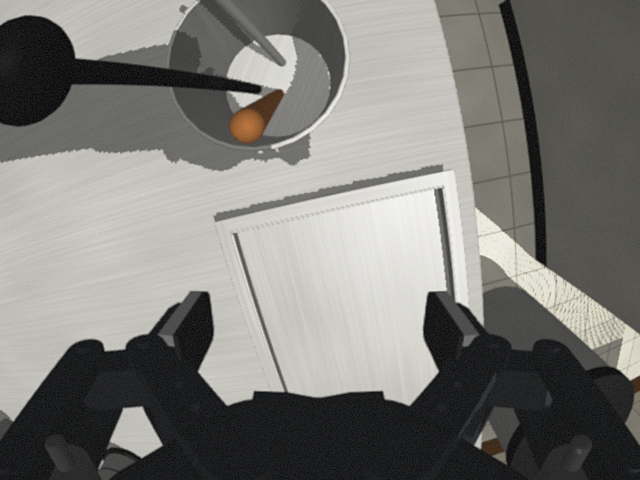

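The scene view shows the tall canister with its lid top near (396,172), and the stand near (228,300) with the probe's handle top near (220,258). In the side view the lid top is near (234,355), the stand near (417,210) and the handle top near (426,160). Next I'll enlarge those areas.

```bash
cat > h.py <<'E'
import numpy as np,cv2
from scipy.spatial.transform import Rotation as R
def load(f): return dict(np.load(f))
def ray(c,u,v,fish=False):
    K=c["K"];x=(u-K[0,2])/K[0,0];y=(v-K[1,2])/K[1,1]
    if fish:
        r=np.hypot(x,y);k=np.sin(r)/max(r,1e-9);d=np.array([x*k,-y*k,-np.cos(r)])
    else: d=np.array([x,-y,-1.0])
    d=R.from_quat(c["orientation"]).apply(d);return d/np.linalg.norm(d)
def plane(c,u,v,z,fish=False):
    d=ray(c,u,v,fish);p=np.array(c["position"]);return p+d*(z-p[2])/d[2]
def proj(c,P,fish=False):
    q=R.from_quat(c["orientation"]).inv().apply(np.atleast_2d(P)-c["position"])
    x,y,z=q[:,0],-q[:,1],-q[:,2];K=c["K"]
    if fish:
        rr=np.hypot(x,y);th=np.arctan2(rr,z);x,y=x/rr*th,y/rr*th
    else: x,y=x/z,y/z
    return np.c_[K[0,0]*x+K[0,2],K[1,1]*y+K[1,2]]
def tri(c1,p1,c2,p2,f1=False,f2=False):
    d1=ray(c1,*p1,f1);d2=ray(c2,*p2,f2);A=np.c_[d1,-d2];s=np.linalg.lstsq(A,c2["position"]-c1["position"],rcond=None)[0]
    a=c1["position"]+d1*s[0];b=c2["position"]+d2*s[1];return (a+b)/2,np.linalg.norm(a-b)
def crop(c,x,y,w,h,f,name,g=1.8):
    im=c["pixels"][y:y+h,x:x+w,::-1];im=np.clip(im.astype(float)*g,0,255).astype(np.uint8)
    cv2.imwrite(name,cv2.resize(im,None,fx=f,fy=f,interpolation=cv2.INTER_NEAREST))
E
python3 - <<'E'
from h import *
s=load("pics/scene0.npz");d=load("pics/side0.npz")
a=[];
def cr(c,x,y,w,h,f):
    im=c["pixels"][y:y+h,x:x+w,::-1];return cv2.resize(np.clip(im*1.8,0,255).astype(np.uint8),(400,300),interpolation=cv2.INTER_NEAREST)
o=np.vstack([np.hstack([cr(s,356,155,80,60,5),cr(s,180,250,100,75,4)]),np.hstack([cr(d,184,325,100,75,4),cr(d,370,150,120,90,1)])])
cv2.imwrite("pics/crops.png",o)
E
```

```text
(no output)
```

View pics/crops.png

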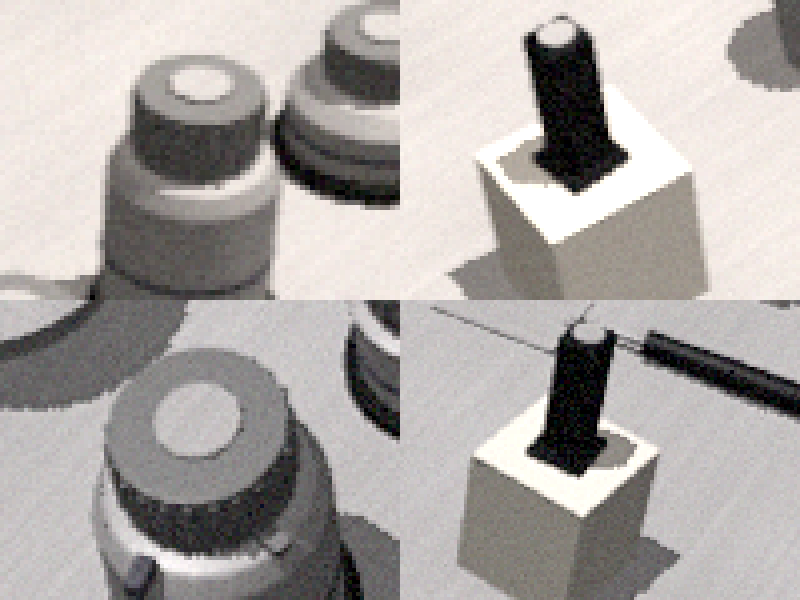

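```bash
python3 - <<'E'
from h import *
s=load("pics/scene0.npz");d=load("pics/side0.npz")
def disc(c,x0,x1,y0,y1,t=None):
    g=cv2.GaussianBlur(cv2.cvtColor(c["pixels"],cv2.COLOR_RGB2GRAY),(3,3),0)[y0:y1,x0:x1]
    t,m=cv2.threshold(g,0,255,cv2.THRESH_OTSU)
    n,l,st,ce=cv2.connectedComponentsWithStats(m)
    for i in range(1,n): print(t,st[i],ce[i]+[x0,y0])
print("scene");disc(s,386,407,167,177)
print("side");disc(d,217,250,342,369)
ps,pd=(396,171.6),(233.2,355.2)
print(plane(s,*ps,136),plane(d,*pd,136),tri(s,ps,d,pd))
S=[(476,160),(553,243),(693,175),(612,95)];S=[(180+(x-400)/4,250+y/4) for x,y in S]
D=[(470,459),(582,517),(658,457),(546,395)];D=[(370+(x-400)*.3,150+(y-300)*.3) for x,y in D]
for c,Q in((s,S),(d,D)):
    P=np.array([plane(c,*q,85) for q in Q]);print(P.round(1),P.mean(0),[ (np.degrees(np.arctan2(*(P[(i+1)%4]-P[i])[1::-1]))%90).round(1) for i in range(4)],[np.linalg.norm(P[i]-P[i-1]).round(1) for i in range(4)])
# handle top
a=(180+(556-400)/4,250+30/4);b=(370+(590-400)*.3,150+(332-300)*.3)
print(tri(s,a,d,b),plane(s,*a,165),plane(d,*b,165))
# flange corners (underside z 85)
F=[(534,157),(578,192),(630,157)];F=[(180+(x-400)/4,250+y/4) for x,y in F]
P=np.array([plane(s,*q,88) for q in F]);print(P)
F=[(527,452),(566,476),(606,443)];F=[(370+(x-400)*.3,150+(y-300)*.3) for x,y in F]
P=np.array([plane(d,*q,88) for q in F]);print(P)
# others
for nm,p,q,z in [("sauce top",(377,252),(264,178),170),("pepper top",(317,253),(339,251),85),("cup top",(288,236),(385,275),75),("short can1 top",(358,217),(294,310),80),("can2",(433,161),(165,480),70),("spoonbowl",(284,338),(354,212),5),("bowl",(439,246),(182,308),50)]:
    print(nm,tri(s,p,d,q))
E
```

```text
scene
106.0 [0 0 1 1 1] [386. 167.]
106.0 [ 4  1 13  7 65] [395.81538462 170.86153846]
106.0 [17  0  4  2  6] [404.83333333 167.33333333]
side
91.0 [  5   4  22  18 302] [232.67549669 354.24834437]
[510.79795427 213.04044752 136.        ] [506.67231466 214.10280684 136.        ] (array([508.5046005 , 214.15616499, 134.37549962]), np.float64(2.4640668033575626))
[[ 447.  -295.1   85. ]
 [ 515.8 -302.1   85. ]
 [ 529.1 -231.4   85. ]
 [ 458.7 -223.7   85. ]] [ 487.64172253 -263.06668601   85.        ] [np.float64(84.2), np.float64(79.4), np.float64(83.7), np.float64(80.7)] [np.float64(72.4), np.float64(69.1), np.float64(71.9), np.float64(70.7)]
[[ 519.8 -224.7   85. ]
 [ 448.5 -219.1   85. ]
 [ 437.1 -286.1   85. ]
 [ 512.2 -297.3   85. ]] [ 479.40035184 -256.79975999   85.        ] [np.float64(85.5), np.float64(80.4), np.float64(81.6), np.float64(84.1)] [np.float64(73.0), np.float64(71.5), np.float64(68.0), np.float64(76.0)]
(array([ 480.63939247, -260.57937656,  165.66793277]), np.float64(2.5976906372539212)) [ 481.4020008  -259.72865089  165.        ] [ 480.27589682 -262.81058934  1
[... 235 characters left out ...]
  ]
 [ 464.36297508 -276.57930505   88.        ]]
sauce top (array([676.72474283, -58.63606196, 166.23916897]), np.float64(2.8365135927705944))
pepper top (array([527.64932133, -63.97362122,  77.62843111]), np.float64(3.14397789157827))
cup top (array([440.04203121, -65.03225603,  74.36524005]), np.float64(4.8129849468048285))
short can1 top (array([513.00206895,  79.72702531,  81.83743028]), np.float64(2.639864342288505))
can2 (array([493.97019086, 375.05221084,  82.36816692]), np.float64(20.29726802839917))
spoonbowl (array([ 596.35048231, -224.60982186,    7.80322868]), np.float64(3.1719821949902873))
bowl (array([678.17060804, 158.58972758,  44.60945118]), np.float64(2.4187826842987312))
```

```bash
cat >> h.py <<'E'
def go(st,target,yawcw=0):
    """offset in tool axes (m) to world target (mm)"""
    return R.from_quat(st["tcp_rot"]).inv().apply(np.array(target)-st["position"])/1000
E
python3 - <<'E'
from h import *
from rig import get_state
s=get_state();print(R.from_quat(s["tcp_rot"]).as_matrix().round(3))
print(go(s,[508.5,213.5,310]))
E
```

```text
[[ 0.975 -0.     0.221]
 [-0.221 -0.001  0.975]
 [ 0.    -1.    -0.001]]
[ 0.44874082 -0.05391199 -0.3291754 ]
```

Call:
play_rows:
  offset:
    - [0.045,-0.054,-0.033]
    - [0.09,-0.054,-0.066]
    - [0.135,-0.054,-0.099]
    - [0.18,-0.054,-0.132]
    - [0.225,-0.054,-0.165]
    - [0.27,-0.054,-0.198]
    - [0.315,-0.054,-0.231]
    - [0.36,-0.054,-0.263]
    - [0.405,-0.054,-0.296]
    - [0.449,-0.054,-0.329]
  turn: [0,0,0,0,0,0,0,0,0,0]
  claw: 100

```text
t: 1.15
position: [462.4, 266.5, 310.0]
tcp_rot: [0.703, -0.079, 0.079, -0.702]
ft_force: [1.3, 1.2, 0.4]
opening: 1.0
```

Call:
play_rows:
  offset:
    - [0,0,0]
    - [0,0,0]
    - [0,0,0]
  turn: [0,0,0]

```text
t: 1.45
position: [461.7, 267.5, 309.8]
tcp_rot: [0.703, -0.078, 0.078, -0.702]
ft_force: [0.5, -0.9, -0.1]
opening: 1.002
```

```bash
python3 - <<'E'
from h import *
from rig import get_state,cams
s=get_state();print(s["t"],s["qpos"].round(3),s["position"],go(s,[508.5,213.5,310]))
c=cams.camera("wrist");np.savez("pics/w1.npz",**c);cv2.imwrite("pics/w1.png",c["pixels"][:,:,::-1])
print(proj(c,[508.5,213.5,136],True))
E
```

```text
1.45 [-0.962  0.065  0.374  1.682 -0.024  1.401  0.765] [461.6693322  267.48904219 309.80790139] [ 0.05754112 -0.00018496 -0.04239044]
[[268.02005474 284.30989377]]
```

View pics/w1.png

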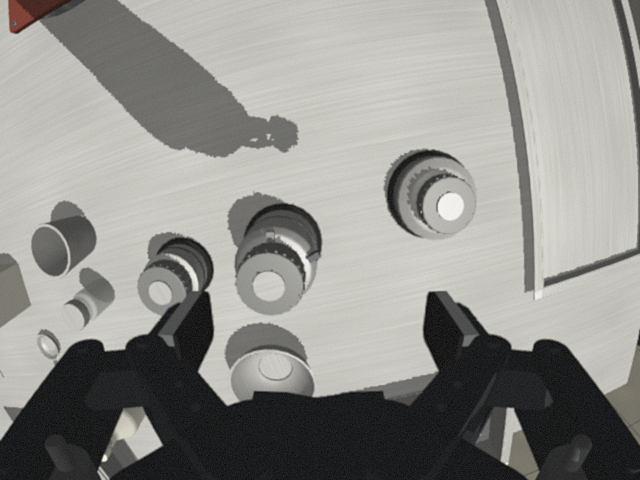

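```bash
python3 - <<'E'
from h import *
from rig import get_state,cams
s=get_state()
c=load("pics/w1.npz")
g=cv2.GaussianBlur(cv2.cvtColor(c["pixels"],cv2.COLOR_RGB2GRAY),(3,3),0)[266:306,248:292]
t,m=cv2.threshold(g,0,255,cv2.THRESH_OTSU);n,l,st,ce=cv2.connectedComponentsWithStats(m)
for i in range(1,n):
  if st[i,4]>100: p=ce[i]+[248,266];print(t,st[i],p,plane(c,*p,136,True))
print(go(s,[508,213.5,200]),go(s,[508,213.5,128]))
crop(c,220,190,120,140,4,"pics/w1c.png",1.0)
E
```

```text
177.0 [  5   6  32  29 719] [268.53546592 286.06119611] [510.17736836 213.50444988 136.        ]
[ 0.05735906  0.10981347 -0.04273377] [ 0.05739725  0.18181343 -0.04265932]
```

View pics/w1c.png

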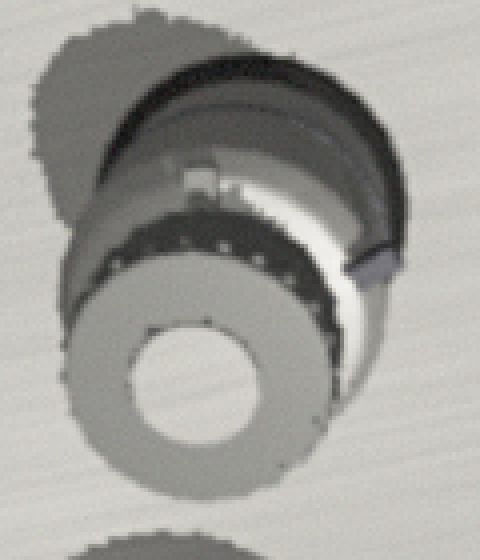

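Call:
play_rows:
  offset:
    - [0.03,0.03,-0.022]
    - [0.059,0.06,-0.043]
    - [0.059,0.1,-0.043]
    - [0.059,0.1,-0.043]
    - [0.059,0.1,-0.043]
  turn: [0,0,0,0,0]

```text
t: 2.0
position: [508.6, 214.5, 210.3]
tcp_rot: [0.703, -0.077, 0.076, -0.702]
ft_force: [-0.5, 0.9, 0.7]
opening: 1.003
```

```bash
python3 - <<'E'
from h import *
from rig import get_state,cams
s=get_state();print(s["t"],s["qpos"].round(3),s["position"],go(s,[509.5,213.5,129]))
c=cams.camera("wrist");np.savez("pics/w2.npz",**c);cv2.imwrite("pics/w2.png",c["pixels"][:,:,::-1])
print(proj(c,[509.5,213.5,136],True))
E
```

```text
2.0 [-0.868  0.169  0.435  1.785 -0.076  1.206  0.942] [508.63639606 214.50852414 210.25594209] [ 0.00119511  0.08125522 -0.00067211]
[[315.95609861 262.29938834]]
```

View pics/w2.png

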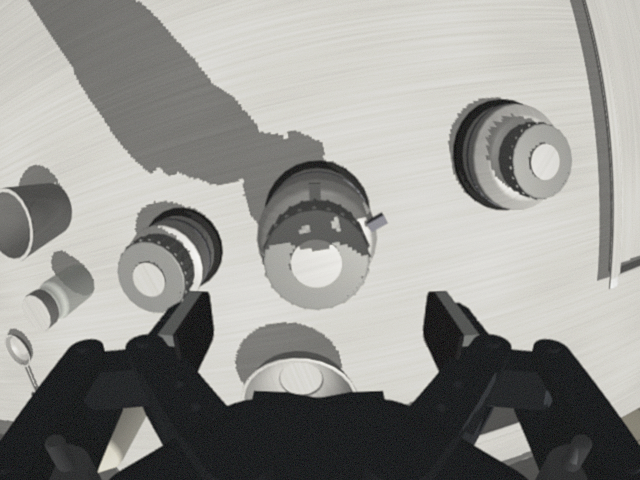

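Call:
play_rows:
  offset:
    - [0.001,0.03,-0.001]
    - [0.001,0.06,-0.001]
    - [0.001,0.081,-0.001]
    - [0.001,0.081,-0.001]
    - [0.001,0.081,-0.001]
  turn: [0,0,0,0,0]

```text
t: 2.55
position: [510.8, 214.9, 132.5]
tcp_rot: [-0.702, 0.076, -0.077, 0.704]
ft_force: [0.2, 0.3, 0.8]
opening: 1.001
```

Call:
play_rows:
  offset:
    - [0,0,0]
    - [0,0,0]
    - [0,0,0]
    - [0,0,0]
    - [0,0,0]
    - [0,0,0]
  turn: [0,0,0,0,0,0]
  claw: 40
  newtons: 50

```text
t: 3.15
position: [511.7, 212.6, 135.1]
tcp_rot: [-0.703, 0.076, -0.078, 0.703]
ft_force: [-6.0, -11.5, 17.6]
opening: 0.689
```

```bash
python3 - <<'E'
from h import *
from rig import get_state,cams
s=get_state();print(s["t"],s["qpos"].round(3),s["position"],s["ft_force"],s["wrist_torque"],s["opening"])
c=cams.camera("side");np.savez("pics/s3.npz",**c);crop(c,150,220,200,200,4,"pics/s3.png")
c=cams.camera("wrist");cv2.imwrite("pics/w3.png",c["pixels"][:,:,::-1])
E
```

```text
3.15 [-0.849  0.246  0.43   1.867 -0.116  1.051  0.98 ] [511.65911174 212.61378914 135.06876789] [ -6.0287881  -11.48240264  17.55704359] [-2.55285432  1.47484221  0.12355608] 0.6885156036053984
```

View pics/w3.png

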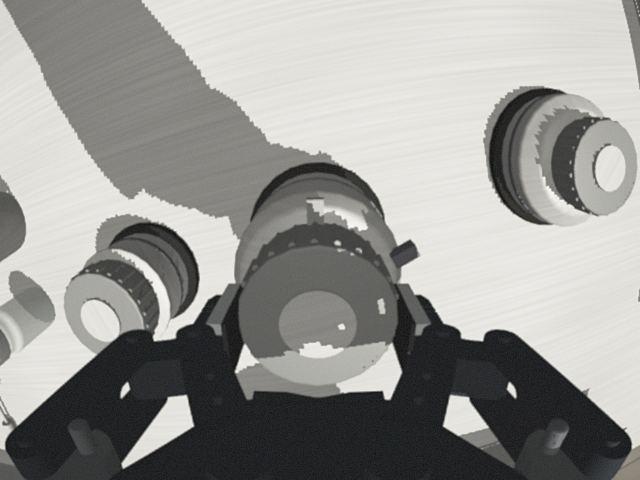

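```bash
python3 - <<'E'
import cv2
i=cv2.imread("pics/s3.png");cv2.imwrite("pics/s3b.png",cv2.resize(i,(600,600)))
E
```

```text
(no output)
```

View pics/s3b.png

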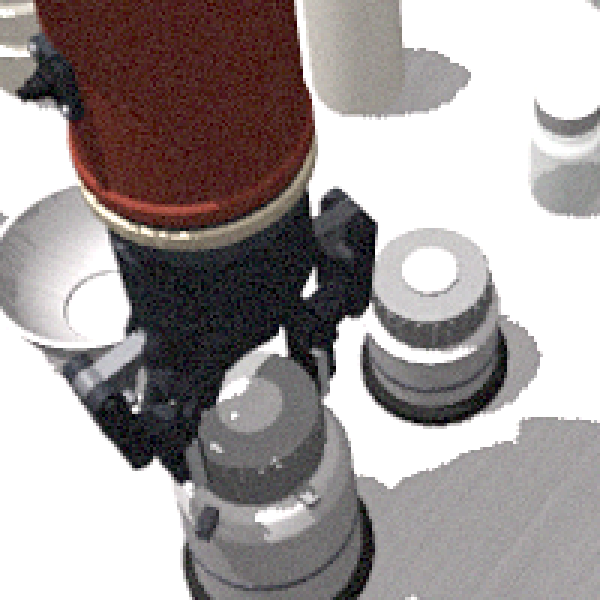

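Call:
play_rows:
  offset:
    - [0,0,0]
    - [0,0,0]
    - [0,0,0]
    - [0,0,0]
    - [0,0,0]
  turn: [0.015,0.03,0.045,0.06,0.07]

```text
t: 3.75
position: [511.3, 211.8, 135.4]
tcp_rot: [0.669, -0.229, 0.23, -0.669]
ft_force: [-2.0, -2.3, -5.2]
opening: 0.68
```

```bash
python3 - <<'E'
from h import *
from rig import get_state,cams
s=get_state();print(s["t"],s["qpos"].round(3),s["position"],s["ft_force"],s["wrist_torque"],s["opening"])
M=R.from_quat(s["tcp_rot"]).as_matrix();print(np.arctan2(M[1,2],M[0,2]),M[2])
c=cams.camera("wrist");cv2.imwrite("pics/w4.png",c["pixels"][:,:,::-1])
E
```

```text
3.75 [-0.902  0.25   0.493  1.869 -0.133  1.053  0.553] [511.28252016 211.83159096 135.40785531] [-1.97724239 -2.33864596 -5.20588654] [-0.7401777   0.23464864  0.18923802] 0.6801809249831365
0.9089568495477509 [ 2.01721871e-03 -9.99997819e-01  5.40356310e-04]
```

View pics/w4.png

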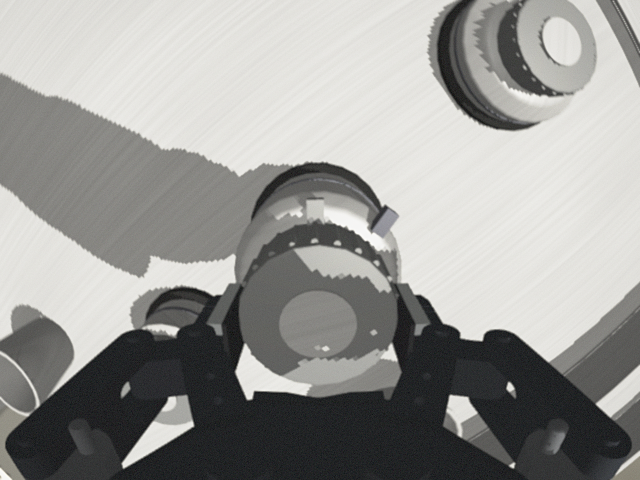

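Call:
play_rows:
  offset:
    - [0,0,0]
    - [0,0,0]
    - [0,0,0]
    - [0,0,0]
    - [0,0,0]
  turn: [0.015,0.03,0.045,0.06,0.07]

```text
t: 4.3
position: [510.8, 211.3, 135.5]
tcp_rot: [0.602, -0.371, 0.372, -0.601]
ft_force: [-2.3, -2.2, -5.5]
opening: 0.682
```

```bash
cat > st.py <<'E'
from h import *
from rig import get_state,cams
import sys
s=get_state();print(s["t"],s["qpos"].round(3),s["position"].round(1),s["ft_force"].round(2),s["wrist_torque"].round(2),s["opening"].round(3))
M=R.from_quat(s["tcp_rot"]).as_matrix();print("z dir ang",np.arctan2(M[1,2],M[0,2]))
if len(sys.argv)>2:
    c=cams.camera(sys.argv[1]);np.savez(f"pics/{sys.argv[2]}.npz",**c);cv2.imwrite(f"pics/{sys.argv[2]}.png",c["pixels"][:,:,::-1])
E
python3 st.py wrist w5
```

```text
Traceback (most recent call last):
  File "st.py", line 4, in <module>
    s=get_state();print(s["t"],s["qpos"].round(3),s["position"].round(1),s["ft_force"].round(2),s["wrist_torque"].round(2),s["opening"].round(3))
                                                                                                                           ^^^^^^^^^^^^^^^^^^
AttributeError: 'float' object has no attribute 'round'
```

```bash
sed -i 's/s\["opening"\].round(3)/s["opening"]/' st.py; python3 st.py wrist w5
```

```text
4.3 [-0.957  0.256  0.558  1.872 -0.153  1.055  0.126] [510.8 211.3 135.5] [-2.34 -2.23 -5.49] [-0.64  0.26  0.1 ] 0.6820714047207411
z dir ang 0.46404285813059226
```

View pics/w5.png

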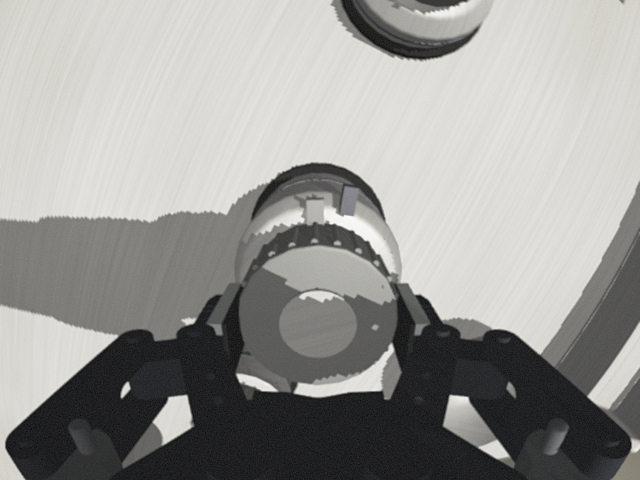

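Call:
play_rows:
  offset:
    - [0,0,0]
    - [0,0,0]
    - [0,0,0]
    - [0,0,0]
    - [0,0,0]
    - [0,0,0]
  turn: [0.01,0.02,0.03,0.04,0.05,0.055]

```text
t: 4.95
position: [509.9, 212.9, 135.7]
tcp_rot: [0.53, -0.469, 0.469, -0.529]
ft_force: [-4.6, 6.7, -4.8]
opening: 0.682
```

```bash
python3 st.py wrist w6
```

```text
4.95 [-1.003  0.262  0.61   1.874 -0.17   1.058 -0.205] [509.9 212.9 135.7] [-4.62  6.7  -4.84] [1.65 1.05 1.86] 0.6816095629530099
z dir ang 0.1208649727225716
```

View pics/w6.png

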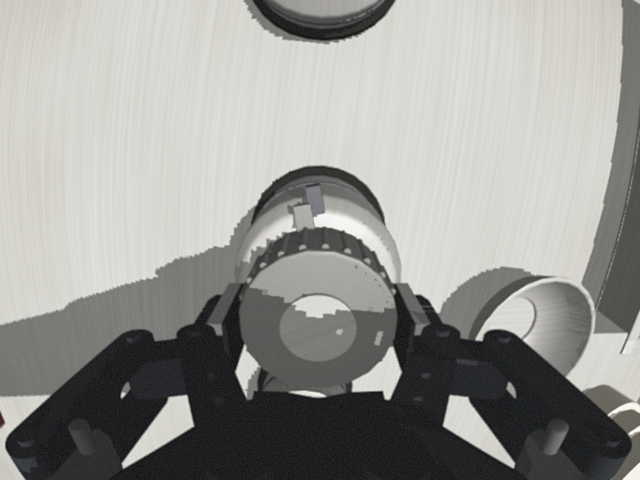

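The tab is against the stop at (310,205), and the wrist torque rose to 1.86 N m, so the lid is tight. I'll release it and go up.

Call:
play_rows:
  offset:
    - [0,0,0]
    - [0,0,0]
    - [0,0,0]
    - [0,0,0]
    - [0,0,0]
    - [0,-0.03,0]
    - [0,-0.08,0]
    - [0,-0.12,0]
    - [0,-0.14,0]
    - [0,-0.14,0]
  turn: [0.002,0,0,0,0,0,0,0,0,0]
  claw: 100

```text
t: 6.0
position: [511.4, 213.5, 279.1]
tcp_rot: [-0.527, 0.469, -0.47, 0.53]
ft_force: [0.4, 1.3, 0.1]
opening: 1.002
```

```bash
python3 st.py wrist w7; python3 - <<'E'
from h import *
from rig import get_state,cams
c=cams.camera("side");np.savez("pics/s7.npz",**c)
d=load("pics/w7.npz");a=d["pixels"][100:340,220:460];b=c["pixels"][320:420,190:290]
o=np.hstack([cv2.resize(a,(400,400)),cv2.resize(np.clip(b*1.8,0,255).astype(np.uint8),(400,400))])
cv2.imwrite("pics/c7.png",o[:,:,::-1])
s=get_state();print(go(s,[483,-261,280]))
E
```

```text
6.0 [-1.048  0.128  0.634  1.699 -0.078  1.336 -0.281] [511.4 213.5 279.1] [0.35 1.3  0.11] [-0.01  0.01  0.01] 1.0021106963496318
z dir ang 0.11850503314626143
[ 0.46754581 -0.0042313  -0.08293914]
```

View pics/c7.png

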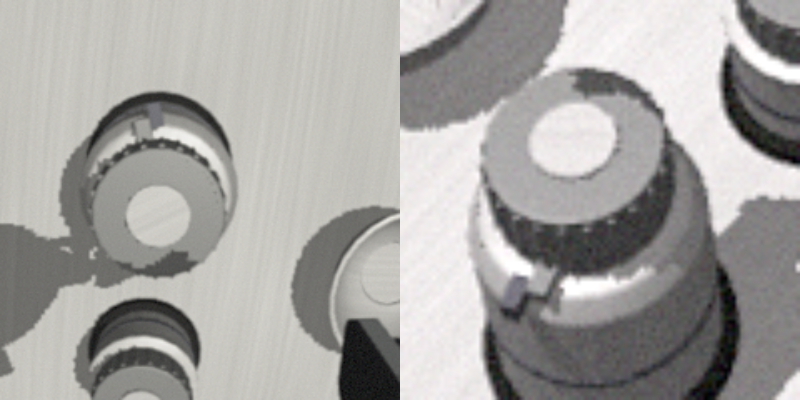

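Call:
play_rows:
  offset:
    - [0.045,-0.012,-0.008]
    - [0.09,-0.024,-0.016]
    - [0.135,-0.024,-0.024]
    - [0.18,-0.024,-0.032]
    - [0.225,-0.024,-0.04]
    - [0.27,-0.024,-0.048]
    - [0.315,-0.024,-0.056]
    - [0.36,-0.024,-0.064]
    - [0.4,-0.024,-0.072]
    - [0.41,-0.024,-0.075]
  turn: [0,0,0,0,0,0,0,0,0,0]

```text
t: 7.1
position: [482.1, -207.7, 298.9]
tcp_rot: [0.528, -0.471, 0.471, -0.527]
ft_force: [-0.3, -0.3, -0.1]
opening: 1.002
```

Call:
play_rows:
  offset:
    - [0,0,0]
    - [0,0,0]
    - [0,0,0]
  turn: [0,0,0]

```text
t: 7.4
position: [482.4, -206.0, 298.3]
tcp_rot: [0.529, -0.471, 0.47, -0.527]
ft_force: [0.5, 0.5, 0.8]
opening: 1.003
```

```bash
python3 st.py wrist w8;  python3 - <<'E'
from h import *
c=load("pics/w7.npz")
g=cv2.GaussianBlur(cv2.cvtColor(c["pixels"],cv2.COLOR_RGB2GRAY),(3,3),0)
p0=proj(c,[509.5,213.5,136],True)[0].astype(int);x,y=p0-22
g=g[y:y+44,x:x+44];t,m=cv2.threshold(g,0,255,cv2.THRESH_OTSU);n,l,st,ce=cv2.connectedComponentsWithStats(m)
for i in range(1,n):
  if st[i,4]>100: p=ce[i]+[x,y];print(t,st[i],p,plane(c,*p,136,True))
c=load("pics/s7.npz");g=cv2.GaussianBlur(cv2.cvtColor(c["pixels"],cv2.COLOR_RGB2GRAY),(3,3),0)[342:369,217:250]
E
```

```text
7.4 [-0.667  0.05   1.037  1.742 -0.042  1.376  0.493] [ 482.4 -206.   298.3] [0.49 0.54 0.8 ] [0.03 0.02 0.03] 1.0032032385446321
z dir ang 0.1146796568418414
178.0 [   5    6   38   36 1075] [314.65302326 229.10232558] [510.01759106 213.34276571 136.        ]
```

View pics/w8.png

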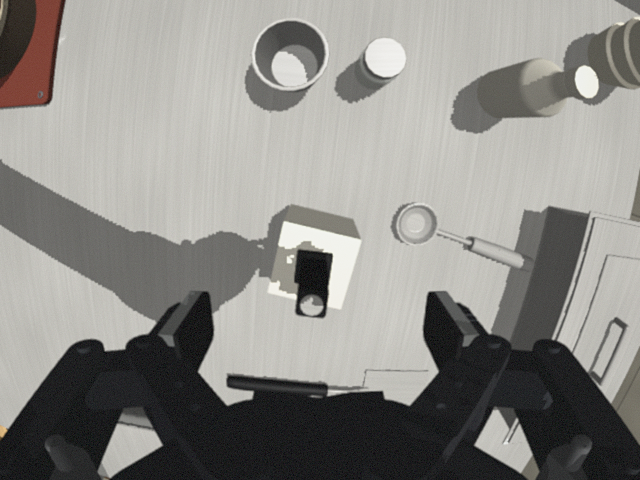

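```bash
python3 - <<'E'
from h import *
c=load("pics/w8.npz");crop(c,262,195,120,135,4.4,"pics/w8c.png",1.3)
E
```

```text
(no output)
```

View pics/w8c.png

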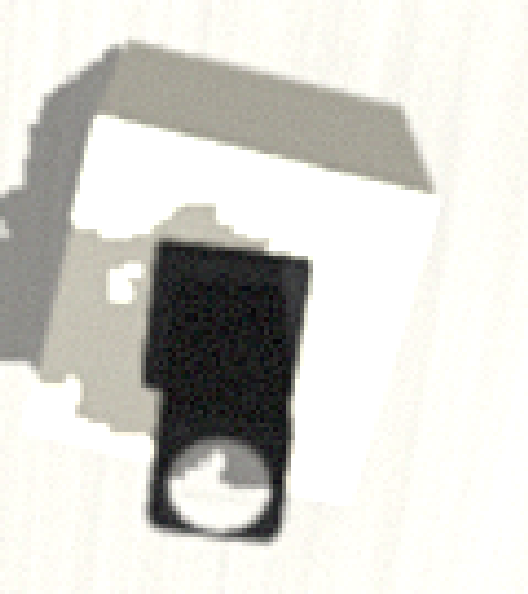

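```bash
python3 - <<'E'
from h import *
c=load("pics/w8.npz")
f=lambda x,y,z: plane(c,262+(x-2)/4.4,195+(y-2)/4.4,z,True)
def ang(p,q): d=q-p; return np.degrees(np.arctan2(d[1],d[0])), np.linalg.norm(d)
A,B,C=f(160,240,91),f(312,262,91),f(145,388,91)
print(A,B,C,ang(A,B),ang(A,C),"flange c",(B+C)/2)
D,E=f(150,527,165),f(274,543,165);print(ang(D,E), "top c",f(220,487,165))
P=[f(96,113,85),f(440,192,85),f(360,502,85),f(20,430,85)];print(np.mean(P,0),[ang(P[i],P[(i+1)%4]) for i in range(4)])
E
```

```text
[ 468.20783464 -244.37050511   91.        ] [ 500.36662858 -245.45622603   91.        ] [ 468.31812138 -278.20976786   91.        ] (np.float64(-1.9336423915365117), np.float64(32.17711635897746)) (np.float64(-89.81326596701481), np.float64(33.83944246991718)) flange c [ 484.34237498 -261.83299695   91.        ]
(np.float64(-1.4529164139131465), np.float64(21.641982534129667)) top c [ 484.26234467 -263.00225059  165.        ]
[ 484.555482   -261.71015679   85.        ] [(np.float64(-6.630341202960112), np.float64(74.35368845259966)), (np.float64(-95.14190992346754), np.float64(74.67303558685508)), (np.float64(173.6552359551253), np.float64(78.24585041018518)), (np.float64(81.87987190502308), np.float64(75.06320956673652))]
```

```bash
python3 - <<'E'
from h import *
from rig import get_state
print(go(get_state(),[484.3,-262.3,225]))
E
```

```text
[ 0.05608655  0.07357801 -0.00457238]
```

Call:
play_rows:
  offset:
    - [0.03,0.0,-0.003]
    - [0.056,0.02,-0.005]
    - [0.056,0.05,-0.005]
    - [0.056,0.074,-0.005]
    - [0.056,0.074,-0.005]
  turn: [0.01,0.0215,0.0215,0.0215,0.0215]

```text
t: 7.95
position: [482.9, -260.2, 221.7]
tcp_rot: [-0.497, 0.506, -0.503, 0.494]
ft_force: [-1.0, -0.2, -0.9]
opening: 0.998
```

Call:
play_rows:
  offset:
    - [0,0,0]
    - [0,0,0]
  turn: [0,0]

```text
t: 8.15
position: [483.6, -259.6, 222.7]
tcp_rot: [-0.497, 0.506, -0.503, 0.494]
ft_force: [-0.8, -0.1, 1.0]
opening: 0.996
```

```bash
python3 st.py wrist w9; python3 - <<'E'
from h import *
from rig import get_state
s=get_state();print(go(s,[484.3,-262.3,136]))
c=load("pics/w9.npz");print(proj(c,[[484.3,-262.3,165],[484.3,-262.3,91]],True))
E
```

```text
8.15 [-0.512  0.241  1.076  1.794 -0.221  1.243  0.607] [ 483.6 -259.6  222.7] [-0.82 -0.12  1.04] [-0.   -0.04  0.02] 0.9961067998431059
z dir ang -0.016929928658096848
[0.00248457 0.08685991 0.00108986]
[[319.47690101 276.8394213 ]
 [319.63984115 236.74680826]]
```

View pics/w9.png

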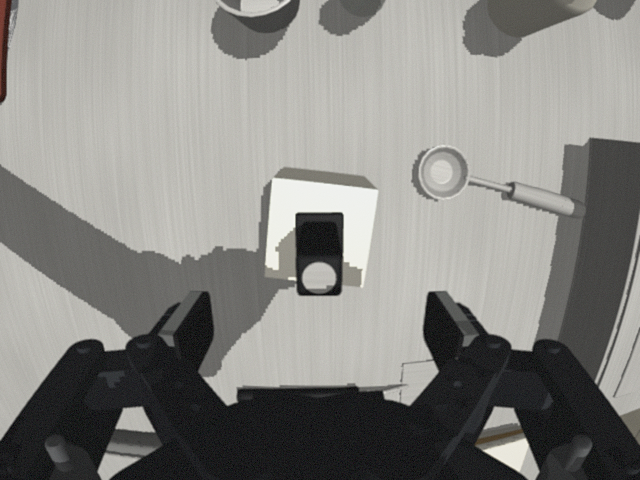

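Call:
play_rows:
  offset:
    - [0.0025,0.03,0.001]
    - [0.0025,0.06,0.001]
    - [0.0025,0.084,0.001]
    - [0.0025,0.084,0.001]
    - [0.0025,0.084,0.001]
  turn: [0,0,0,0,0]

```text
t: 8.7
position: [484.7, -262.6, 140.1]
tcp_rot: [-0.497, 0.505, -0.503, 0.495]
ft_force: [-0.2, 0.6, 1.3]
opening: 0.998
```

```bash
python3 st.py
```

```text
8.7 [-0.426  0.354  1.012  1.882 -0.334  1.093  0.699] [ 484.7 -262.6  140.1] [-0.19  0.57  1.28] [-0.04  0.    0.02] 0.998314454822665
z dir ang -0.017091879237066156
```

Call:
play_rows:
  offset:
    - [0,0,0]
    - [0,0,0]
    - [0,0,0]
    - [0,0,0]
    - [0,0,0]
    - [0,0,0]
    - [0,0,0]
    - [0,0,0]
    - [0,0,0]
    - [0,0,0]
  turn: [0,0,0,0,0,0,0,0,0,0]
  claw: 5
  newtons: 45

```text
t: 9.7
position: [485.0, -262.6, 140.5]
tcp_rot: [-0.497, 0.505, -0.503, 0.495]
ft_force: [-1.2, 1.4, 6.0]
opening: 0.273
```

```bash
python3 st.py wrist w10
```

```text
9.7 [-0.426  0.354  1.012  1.881 -0.335  1.094  0.699] [ 485.  -262.6  140.5] [-1.24  1.35  6.01] [ 0.26  0.19 -0.03] 0.2730408645995408
z dir ang -0.01708743051469844
```

View pics/w10.png

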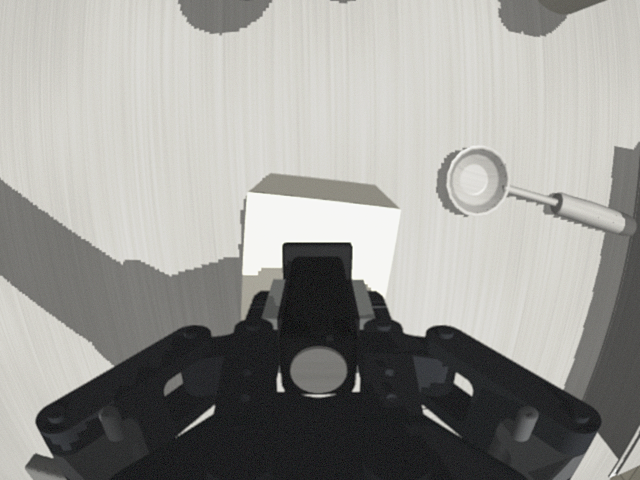

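Call:
play_rows:
  offset:
    - [0,-0.015,0]
    - [0,-0.035,0]
    - [0,-0.055,0]
    - [0,-0.075,0]
    - [0,-0.095,0]
    - [0,-0.115,0]
    - [0,-0.135,0]
    - [0,-0.155,0]
    - [0,-0.16,0]
    - [0,-0.16,0]
  turn: [0,0,0,0,0,0,0,0,0,0]

```text
t: 10.75
position: [485.7, -262.8, 301.1]
tcp_rot: [-0.496, 0.505, -0.504, 0.495]
ft_force: [-0.1, -0.4, -1.8]
opening: 0.271
```

```bash
python3 st.py side s11; python3 - <<'E'
from h import *
from rig import get_state
s=get_state();print(go(s,[510,213.4,300]));c=load("pics/s11.npz");crop(c,340,60,200,200,3,"pics/s11c.png")
E
```

```text
10.75 [-0.557  0.176  1.11   1.676 -0.158  1.391  0.559] [ 485.7 -262.8  301.1] [-0.07 -0.42 -1.76] [-0.01 -0.02  0.03] 0.27122537642935585
z dir ang -0.01717885639997412
[-4.76249114e-01  9.01960189e-05  1.64400151e-02]
```

View pics/s11c.png

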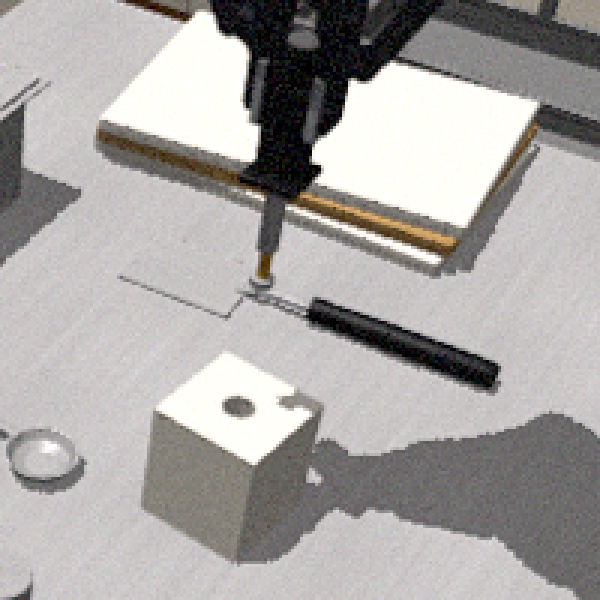

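Call:
play_rows:
  offset:
    - [-0.02,0,0]
    - [-0.055,0,0.002]
    - [-0.095,0,0.004]
    - [-0.135,0,0.006]
    - [-0.175,0,0.008]
    - [-0.215,0,0.01]
    - [-0.255,0,0.012]
    - [-0.295,0,0.014]
    - [-0.33,0,0.016]
    - [-0.35,0,0.016]
  turn: [0,0,0,0,0,0,0,0,0,0]

```text
t: 11.8
position: [506.5, 90.5, 298.6]
tcp_rot: [-0.498, 0.505, -0.502, 0.495]
ft_force: [0.0, -0.2, -0.3]
opening: 0.276
```

```bash
python3 st.py; python3 - <<'E'
from h import *
from rig import get_state
s=get_state();print(go(s,[510,213.4,290]))
E
```

```text
11.8 [-1.036  0.019  0.796  1.753 -0.014  1.381 -0.251] [506.5  90.5 298.6] [ 0.01 -0.17 -0.35] [ 0.01  0.03 -0.01] 0.27597399367231873
z dir ang -0.013606329736308759
[-0.12290798  0.00846773  0.0018302 ]
```

Call:
play_rows:
  offset:
    - [-0.03,0,0.001]
    - [-0.06,0.002,0.002]
    - [-0.09,0.004,0.002]
    - [-0.11,0.006,0.002]
    - [-0.12,0.008,0.002]
    - [-0.123,0.008,0.002]
    - [-0.123,0.008,0.002]
    - [-0.123,0.008,0.002]
  turn: [0,0,0,0,0,0,0,0]

```text
t: 12.6
position: [510.6, 212.0, 290.7]
tcp_rot: [-0.498, 0.505, -0.503, 0.494]
ft_force: [-0.2, -0.6, -1.5]
opening: 0.278
```

```bash
python3 st.py wrist w12; python3 - <<'E'
from h import *
from rig import cams
w=load("pics/w12.npz")
a=cams.camera("scene");b=cams.camera("side");np.savez("pics/sc12.npz",**a);np.savez("pics/sd12.npz",**b)
P=[510,213.4,136]
pa=proj(a,P)[0].astype(int);pb=proj(b,P)[0].astype(int);print(pa,pb)
A=a["pixels"][pa[1]-60:pa[1]+20,pa[0]-40:pa[0]+40];B=b["pixels"][pb[1]-80:pb[1]+40,pb[0]-60:pb[0]+60]
o=np.hstack([cv2.resize(A,(400,400)),cv2.resize(B,(400,400))]);cv2.imwrite("pics/c12.png",np.clip(o*1.8,0,255).astype(np.uint8)[:,:,::-1])
E
```

```text
12.6 [-1.123  0.132  0.724  1.679 -0.09   1.37  -0.401] [510.6 212.  290.7] [-0.24 -0.63 -1.5 ] [-0.06 -0.02  0.04] 0.2775775614867231
z dir ang -0.015575427797744054
[395 171] [231 353]
```

View pics/c12.png

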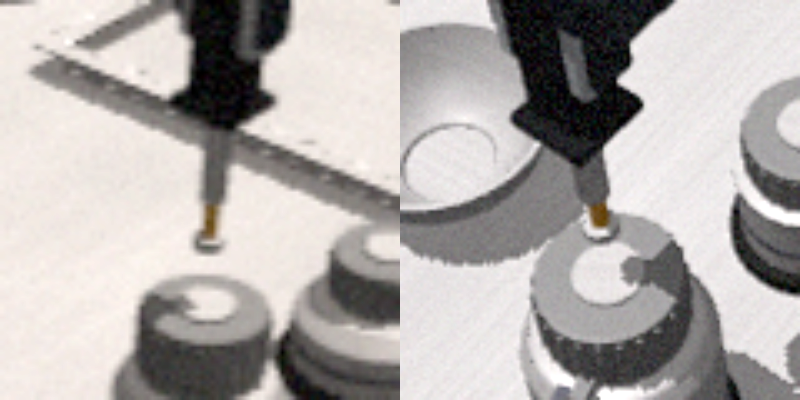

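View pics/w12.png

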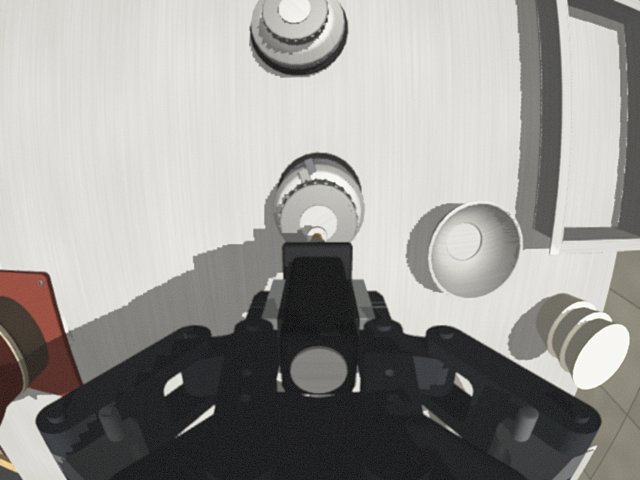

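Call:
play_rows:
  offset:
    - [-0.001,0.008,0]
    - [-0.001,0.016,0]
    - [-0.001,0.022,0]
    - [-0.001,0.024,0]
    - [-0.001,0.024,0]
    - [-0.001,0.024,0]
  turn: [0,0,0,0,0,0]

```text
t: 13.35
position: [510.4, 213.5, 266.9]
tcp_rot: [-0.498, 0.505, -0.503, 0.495]
ft_force: [0.3, -0.3, -0.9]
opening: 0.274
```

```bash
cat > look.py <<'E'
from h import *
from rig import cams
import sys
a=cams.camera("scene");b=cams.camera("side")
np.savez(f"pics/sc{sys.argv[1]}.npz",**a);np.savez(f"pics/sd{sys.argv[1]}.npz",**b)
A=a["pixels"][140:190,370:420];B=b["pixels"][325:385,203:263]
o=np.hstack([cv2.resize(A,(400,400)),cv2.resize(B,(400,400))]);cv2.imwrite(f"pics/c{sys.argv[1]}.png",np.clip(o*1.8,0,255).astype(np.uint8)[:,:,::-1])
E
python3 st.py; python3 look.py 13
```

```text
13.35 [-1.119  0.148  0.721  1.714 -0.102  1.323 -0.393] [510.4 213.5 266.9] [ 0.34 -0.33 -0.9 ] [ 0.02 -0.01  0.02] 0.27369084963178547
z dir ang -0.015079302936601223
```

View pics/c13.png

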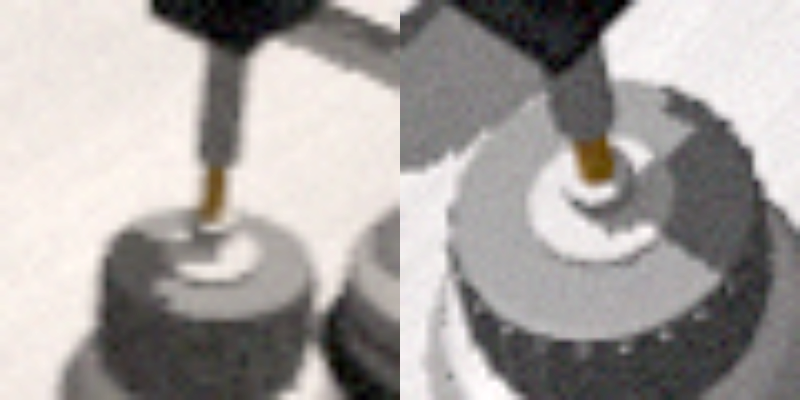

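Call:
play_rows:
  offset:
    - [0,0.002,0]
    - [0,0.004,0]
    - [0,0.006,0]
    - [0,0.007,0]
    - [0,0.007,0]
    - [0,0.007,0]
  turn: [0,0,0,0,0,0]

```text
t: 14.05
position: [510.5, 213.6, 260.2]
tcp_rot: [-0.498, 0.505, -0.503, 0.495]
ft_force: [0.4, 0.3, 0.4]
opening: 0.278
```

```bash
python3 st.py; python3 look.py 14
```

```text
14.05 [-1.118  0.153  0.721  1.724 -0.106  1.309 -0.39 ] [510.5 213.6 260.2] [0.37 0.34 0.37] [ 0.    0.05 -0.01] 0.27844949194013113
z dir ang -0.015031234827257083
```

View pics/c14.png

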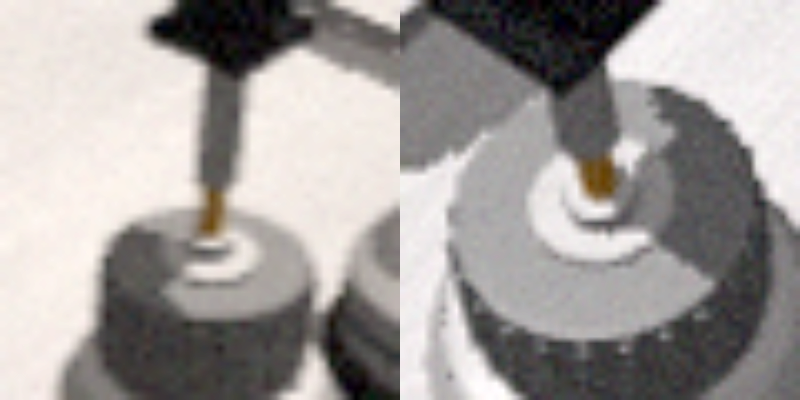

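Call:
play_rows:
  offset:
    - [0,0.001,0]
    - [0,0.002,0]
    - [0,0.003,0]
    - [0,0.003,0]
    - [0,0.003,0]
    - [0,0.003,0]
  turn: [0,0,0,0,0,0]

```text
t: 14.75
position: [510.5, 213.6, 257.3]
tcp_rot: [-0.497, 0.505, -0.503, 0.495]
ft_force: [-1.2, -0.3, 1.6]
opening: 0.277
```

```bash
python3 st.py; python3 look.py 15;python3 st.py
```

```text
14.75 [-1.117  0.155  0.72   1.728 -0.107  1.303 -0.388] [510.5 213.6 257.3] [-1.17 -0.27  1.63] [-0.01  0.2   0.04] 0.276587069742126
z dir ang -0.015038425337418436
14.85 [-1.117  0.155  0.72   1.728 -0.107  1.303 -0.388] [510.5 213.6 257.2] [-1.05  0.04  2.1 ] [-0.06  0.15  0.02] 0.2792640458146761
z dir ang -0.015032860900859403
```

View pics/c15.png

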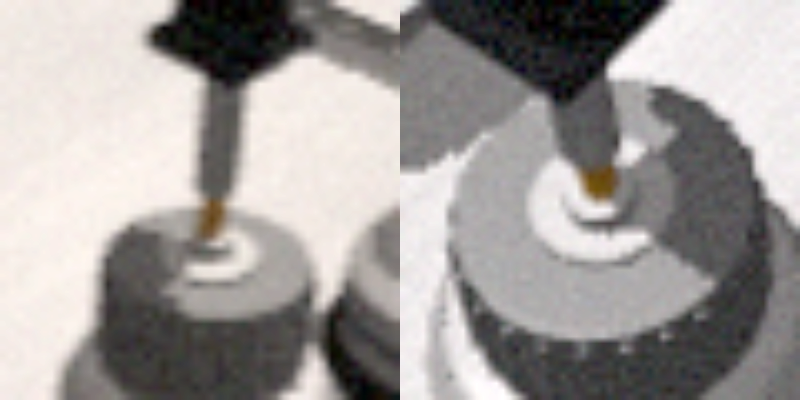

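Call:
play_rows:
  offset:
    - [0,0.001,0]
    - [0,0.0017,0]
    - [0,0.0017,0]
    - [0,0.0017,0]
    - [0,0.0017,0]
    - [0,0.0017,0]
    - [0,0.0017,0]
    - [0,0.0017,0]
  turn: [0,0,0,0,0,0,0,0]

```text
t: 15.65
position: [510.5, 213.6, 255.6]
tcp_rot: [-0.497, 0.505, -0.503, 0.495]
ft_force: [-1.0, -0.1, 2.0]
opening: 0.274
```

```bash
python3 st.py; python3 look.py 16;for i in 1 2 3; do python3 st.py wrist w16$i; done; python3 - <<'E'
from h import *
# brown length: visible pin free (c12) vs now, side view
for n in ["12","13","14","15","16"]:
    r=[]
    for v in("sc","sd"):
        c=load(f"pics/{v}{n}.npz");h=cv2.cvtColor(c["pixels"],cv2.COLOR_RGB2HSV)
        m=((h[...,0]>8)&(h[...,0]<28)&(h[...,1]>120)&(h[...,2]>35)).astype(np.uint8)
        x,y,w,hh=(385,140,25,50) if v=="sc" else (215,300,35,80)
        q=np.argwhere(m[y:y+hh,x:x+w]);r.append((len(q),np.ptp(q[:,0]),(q.mean(0)+[y,x]).round(1)))
    print(n,r)
E
```

```text
15.65 [-1.116  0.156  0.72   1.73  -0.108  1.3   -0.388] [510.5 213.6 255.6] [-0.98 -0.06  2.02] [-0.08  0.2   0.06] 0.27417071973664764
z dir ang -0.015083033858205822
15.75 [-1.116  0.156  0.72   1.73  -0.108  1.3   -0.388] [510.5 213.6 255.5] [0.05 0.46 2.24] [-0.06  0.21  0.02] 0.273884469716368
z dir ang -0.014981255291190218
15.8 [-1.116  0.156  0.72   1.73  -0.108  1.3   -0.388] [510.5 213.6 255.5] [-0.34 -0.06  1.9 ] [-0.12  0.21 -0.05] 0.2727468569225888
z dir ang -0.015004368319674517
15.85 [-1.116  0.156  0.72   1.73  -0.108  1.3   -0.388] [510.5 213.6 255.6] [-1.22  0.76  2.23] [-0.12  0.21  0.05] 0.2764916194286115
z dir ang -0.015008846919871411
12 [(12, np.int64(5), array([154.5, 396.5])), (30, np.int64(6), array([337.1, 230.6]))]
13 [(12, np.int64(5), array([163.5, 396.3])), (27, np.int64(6), array([348.5, 232. ]))]
14 [(9, np.int64(4), array([165.9, 396.2])), (22, np.int64(5), array([351.1, 232.4]))]
15 [(6, np.int64(3), array([166.7, 396. ])), (16, np.int64(4), array([352. , 232.6]))]
16 [(6, np.int64(2), array([167. , 396.2])), (11, np.int64(2), array([352.1, 232.6]))]
```

View pics/c16.png

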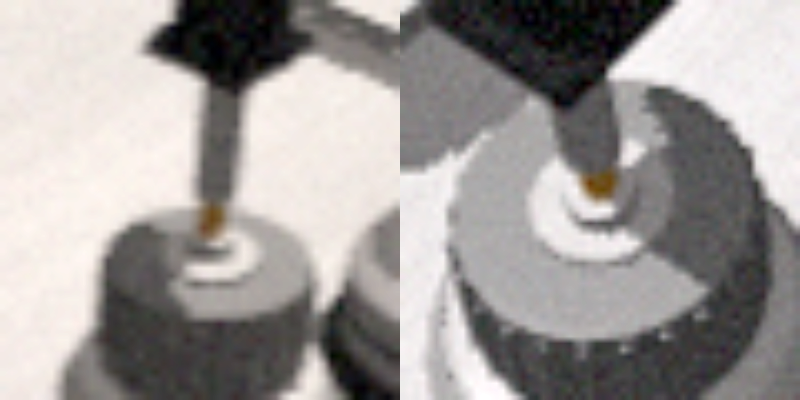

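```bash
python3 -c "
from rig import env
print(env.hand_in())"
```

```text
the job is handed in; nothing more can be done
None
```

The lid is tight, and I handed in at about 15.9 s with the probe held upright and pressed on the disc. No verdict came back, so the figures below are my own last checks.

- **Lid:** I turned it clockwise about 1.2 rad, until the tab met the stop. The wrist torque rose to about 1.9 N m and the grip slipped slightly. After I let go, the wrist and side views still showed the tab against the stop.
- **Foot position:** the two camera views put the foot about 1–2 mm from the disc centre, wholly on the disc. The scene view showed the larger offset, about 1.4 mm, and I left it uncorrected.
- **Press:** the vertical force rose by about 3.3–3.6 N, and the arm stood about 6 mm below the height where contact was expected. The visible length of the foot's pin also shrank in the images. All three fit about half travel, though the force reading is noisy by up to about 1 N.
- **Other things:** the paths stayed clear of the shaker, bottle, bowl, spoon and cup. I did not measure their positions again at the end.

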